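# Load the large cell into the spring bay of the battery charger

## Robot

A 6-joint arm with a two-finger parallel gripper is mounted at the origin on the work surface. World frame = base frame: x ahead of the robot, y to its left, z up, the work surface at z = 0. Lengths are in mm, angles in degrees, forces in N, time in s.
With the tool pointing down it reaches from about 350 to 850 mm from the base axis. Payload 8.1 kg.
Tool frame: the origin (TCP) lies midway between the tips of the shut fingers; the grasp point (between the pads) lies hold_point_z behind it (hold_point_z is the distance from the TCP to the grasp point, in mm); z points along the fingers, x is the direction in which the jaws open and shut, and the axes are right-handed (so a half turn about z gives the same grasp; the last joint's range is limited). The gripper opens to 85 mm and grips with 20 to 120 N. Pads are 22 mm wide; open, the fingers measure 114 mm over their backs; the gripper's body (76 mm by 85 mm) begins 54 mm behind the grasp point. The pads swing forward as they close: fully open they stand 13 mm farther back than shut.
Start: joints at [-69.695, 7.471, 85.268, -0, 87.261, -4.893], TCP at [255.475, -542.898, 231.292] pointing down, gripper open.
Joint ranges: [-169.43, 169.43], [-51.17, 129.36], [1.28, 143.12], [-76.62, 256.62], [0, 156.53], [-152.29, 152.29]. Speed limits (degrees/s): [136.94, 136.94, 159.86, 180, 180, 180].

## Interface

Orientations are given as [roll, pitch, yaw] about the fixed x, y, z axes, in that order (R = Rz(yaw) Ry(pitch) Rx(roll)).
In Python, from bench import * gives the robot as it stands.
- The arm moves only by the shell command python3 -m pendant 'ROWS' [OPENING] [FORCE]. ROWS is JSON, a list that holds one entry, the list of rows, each a list of 4 numbers: the shift along the tool's x, y, z normalised to -1 to 1, where 1 is 0.02 m, then the turn about the tool's z normalised to -1 to 1, where 1 is 0.08 rad. A call has exactly 10 rows; each row shifts and turns the pose as measured when the row begins, along the tool's axes as they then stand; what a row does not reach is not made up. A row lasts 1/12 s, in which the tool goes at most 41.7 mm and 7.16 degrees, less where a joint would pass 70% of its speed; a pose out of reach is approached as far as the arm can. A call with a number of a shift or a turn outside -1 to 1 is refused whole. A call with a gripper value outside its range is refused whole. OPENING is the gripper's target within -1 to 1 (fully open at 1, half-way at 0, shut at -1), set as the call begins (- or left out, the last holds). The fingers move at their own pace and stop on an object; FORCE is the grip in N (left out, the last holds). Time passes only in rows, so rows that do not move let the fingers close, or fill a call up. It gives the time, the measured TCP pose, the force and the opening at its end, in the units of the state.
- sense(): the state, without advancing time (a new reading comes with each control period).
- snapshot(name): name is "side" or "top" or "wrist"; returns the picture (384x512x3 uint8, red, green, blue); there is no depth.
- calibration(name): a dict with "mtx" (3x3 intrinsics, pixels), "world_to_cam" (4x4, takes a point from world to camera coordinates); the wrist camera has in their place "hand_eye" (4x4, takes a point from camera to tool coordinates, whose origin is the TCP and whose axes are the tool frame's). Camera axes: x right, y down, z forward; pixel columns grow to the right and rows downward; lengths in mm; the calibration is good to about 2 mm. A picture is of the moment at which its call begins: read the wrist's pose just before it. calibration takes no time and is no camera call.
- hand_in(): hands the job in, once; it reports no verdict.
The state is a dict: "time": time; "joint_pos": joint angles; "qd": joint speeds; "joint_efforts": joint torques, N m; "tool_pos": TCP position; "tcp_rot": TCP orientation; "ft_force": force on the tool from outside, world axes, zero at the start; "wrist_torque": the same for the moment, N m; "finger_gap": finger opening in mm.
Only numpy, scipy, OpenCV 4.12 (cv2) and the standard library are available. Lean on these libraries where they do the work, as an engineer would, in place of code of your own. Each camera call takes 0.05 s, during which the arm holds its last target.

## Task

Put the larger of the two battery cells into the empty charger: press its flat end against the spring plate, roll its nub end down past the steel retaining lip, and let the spring hold it there, lying fully home in the bay with the nub under the lip. Leave the smaller cell in its groove, do not knock over the glass jar, and let go of the cell.

Things in the scene. Friction and masses are not known exactly. Their poses are not given: they have to be found in the camera images.
- cell_center (a point): Centre of the larger battery cell: loose grey cylinder with steel ends, 34 mm diameter, 61 mm long overall, 0.14 kg, lying in one of two grooves of a wooden rest, centre 33 mm above the table. Its x axis runs along the cell to the nub end: nub tip at x = +30.5 mm, flat end at -30.5 mm. It may be turned any way about x.
- cell_nub (a point): Tip of the larger cell's nub (12 mm diameter, 3 mm long, part of the 61 mm), on its axis, 30.5 mm from its centre; same axes.
- small_cell_center (a point): Centre of the smaller cell, same look, 26 mm diameter, 50 mm long, lying in the other groove of the rest. To be left there.
- rest: Low fixed wooden rest, 74 x 150 mm, 6 mm thick, with two parallel V grooves (25 mm wide, 20 mm high) along its x, at y = +40 and -40 mm; which one holds the larger cell varies. Origin: middle of its underside. Fingers have free room on both long sides of each cell.
- charger: Fixed white charger, 150 x 92 mm, base plate 12 mm thick. x runs along its bay from the spring end to the lip end, z up. Origin on the table, 1.5 mm towards the spring end from below the bay point. At the spring end, behind the spring plate, a housing (60 mm wide, 66 mm high) from x = -65 to -99 mm. Beside the bay's trough only the base plate, so fingers have free room on both long sides.
- bay (a point): Where the larger cell's centre lies when fully home: 40 mm above the table, x axis level, from the spring end to the lip end (nub points to +x), z up. Below it a black V trough, 25 mm wide, 54 mm long, centres the cell. The rigid end wall that the nub rests on is at x = +30.5 mm (46 mm wide, its top 61.5 mm above the table).
- lip (a point): Middle of the upper edge of the rigid steel retaining lip, 34 mm wide, 3 mm thick, which juts 8 mm from the end wall over the bay. It is at x = +22.5 mm, z = +21.75 mm in the bay's frame, 61.5 mm above the table; same axes. The lip's underside is about 2 mm above the top of a cell that is home.
- plate_face (a point): Middle of the front face of the steel spring plate (34 mm wide, upright, 24 to 76 mm above the table). Same axes as bay. It slides towards -x on a coil spring; unpressed it is at x = -26.5 mm in the bay's frame, 49 mm from the lip's edge, 57 mm from the end wall. It stands higher than the lip, so a cell held level just above the lip can be pressed against it.
- plate (a joint): How far the spring plate is pressed back, m: 0 free, 0.022 at its stop, 0.004 when a cell is home. About 2.4 N at 0 rising to 11 N at the stop. A level cell passes the lip when it is pressed back more than 0.012.
- jar_mid (a point): Middle (half-way up) of a small glass jar with an aluminium twist cap, 56 mm diameter, 65 mm high, standing beyond the charger; z axis up while it stands. Not to be knocked over.
There are look-alikes about, which are no part of the job. What is shaped like the part that bears cell_center but turquoise is not meant.

How it is judged:
By the outcome, as a careful person would: the job done as asked, in the order asked, and still so for the second after the job is handed in, with the robot touching nothing.
It also fails if it takes over 38 s, if anything falls off the work surface, if the arm or the gripper's body presses on something with over 40 N, if the wrist force passes 120 N, or if a joint passes its speed limit or range.

## Working session

There is one attempt and no reset: what is moved stays moved. The work goes in short steps, Python scripts to look and compute and a shell command to move; the robot and the scene stay as the last step left them, time stands still between calls to the robot, and variables do not carry over. Pictures are saved under pics/ and viewed, and the job is handed in when it is done.

```bash
ls; mkdir -p pics
python3 - <<'E'
from bench import *
import cv2
s=sense(); print(s)
for n in ("side","top","wrist"):
    im=snapshot(n); cv2.imwrite(f"pics/{n}0.png",im[:,:,::-1])
    c=calibration(n); print(n,{k:(v.tolist() if hasattr(v,'tolist') else v) for k,v in c.items()})
E
```

```text
pics
{'time': 0.0, 'joint_pos': array([-6.96925961e+01,  7.51495567e+00,  8.53292235e+01,  6.47280638e-04,
        8.72607677e+01, -4.89304831e+00]), 'qd': array([-0.00796684,  0.00941664,  0.04306815, -0.0146466 , -0.04788734,
        0.01702816]), 'joint_efforts': array([ 1.09594039e-04, -5.69412446e+01, -5.00548625e+01, -5.89867227e-05,
        1.49944983e-02,  1.76340222e-05]), 'tool_pos': array([ 255.30682358, -542.37190081,  230.24654648]), 'tcp_rot': array([-1.79990404e+02,  1.04509262e-01, -6.47995706e+01]), 'ft_force': array([-0.44972035, -0.19303222,  0.31973251]), 'wrist_torque': array([0.00992765, 0.02040276, 0.04331969]), 'finger_gap': 85.67591800626255}
side {'mtx': [[378.874579003458, 0.0, 254.83387978560216], [0.0, 378.874579003458, 191.03494001884238], [0.0, 0.0, 1.0]], 'world_to_cam': [[0.9861960305294776, -0.16532396159132146, -0.009239972491986275, -578.0697611685608], [-0.10047737410802643, -0.5531498668152873, -0.8270003156798585, 130.11284618435005], [0.13161187887214854, 0.8165128367429265, -0.5621255204789778, 673.7840294290918], [0.0, 0.0, 0.0, 1.0]]}
top {'mtx': [[350.11411347015417, 0.0, 255.51145814586482], [0.0, 350.11411347015417, 189.55405877668707], [0.0, 0.0, 1.0]], 'world_to_cam': [[-0.0041820786320029306, -0.9998709618206753, 0.01551031676378661, 50.625728569173205], [-0.9940740139876252, 0.0024719961531298414, -0.10867724669658238, 581.715854791396], [0.10862488173916074, -0.015872899634791604, -0.9939560785690368, 657.0680355754721], [0.0, 0.0, 0.0, 1.0]]}
wrist {'mtx': [[279.41872436708593, 0.0, 255.14016156755815], [0.0, 279.41872436708593, 192.33284194384984], [0.0, 0.0, 1.0]], 'hand_eye': [[0.9999996216281425, 4.316201193796182e-05, -0.0008688386563179864, 0.00026431028321560746], [0.000199418877177307, 0.9607967281529479, 0.2772536878072155, -69.86228159204425], [0.0008467441652660735, -0.2772537561650521, 0.960796356007186, -142.66457822815477], [0.0, 0.0, 0.0, 1.0]]}
```

View pics/side0.png

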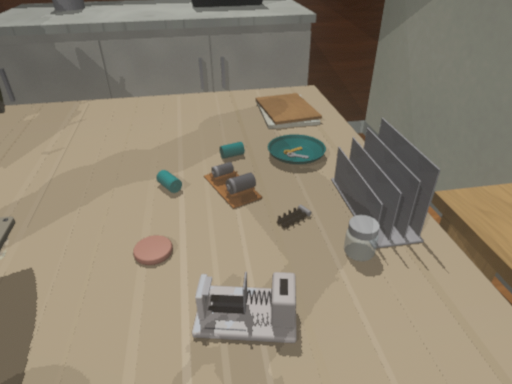

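View pics/top0.png

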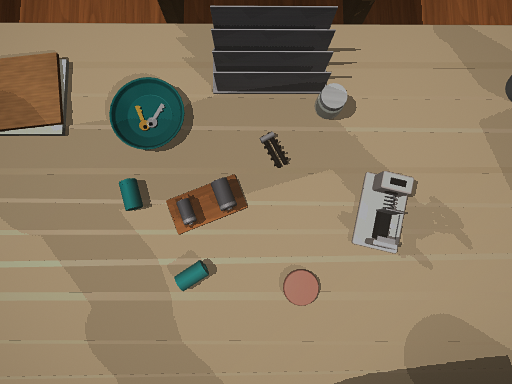

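View pics/wrist0.png

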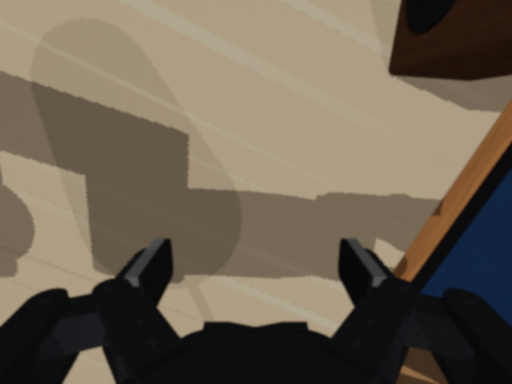

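Candidates for the larger cell (top view): grey (224,193), grey (187,210, smaller), turquoise (131,194) and (192,276). My choice is the grey one at (224,193). Next I'll crop in close.

Run:
```python
import cv2, numpy as np
t=cv2.imread("pics/top0.png"); s=cv2.imread("pics/side0.png")
f=lambda im,x,y,w,h,k:cv2.resize(im[y:y+h,x:x+w],None,fx=k,fy=k,interpolation=cv2.INTER_CUBIC)
cv2.imwrite("pics/c1.png",f(t,160,165,95,75,8))
cv2.imwrite("pics/c2.png",f(t,345,160,80,75,8))
cv2.imwrite("pics/c3.png",f(s,190,260,115,80,6))
cv2.imwrite("pics/c4.png",f(s,195,135,80,75,8))
```

```text
(no output)
```

View pics/c1.png

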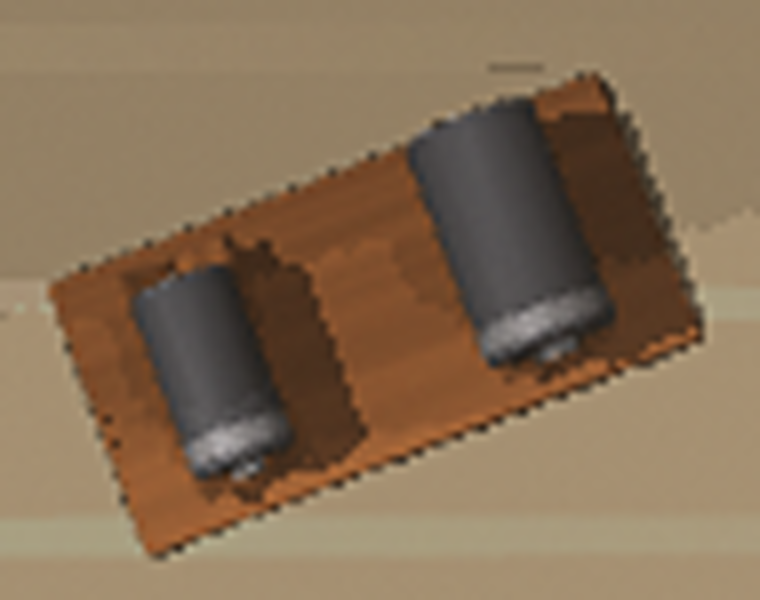

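View pics/c2.png

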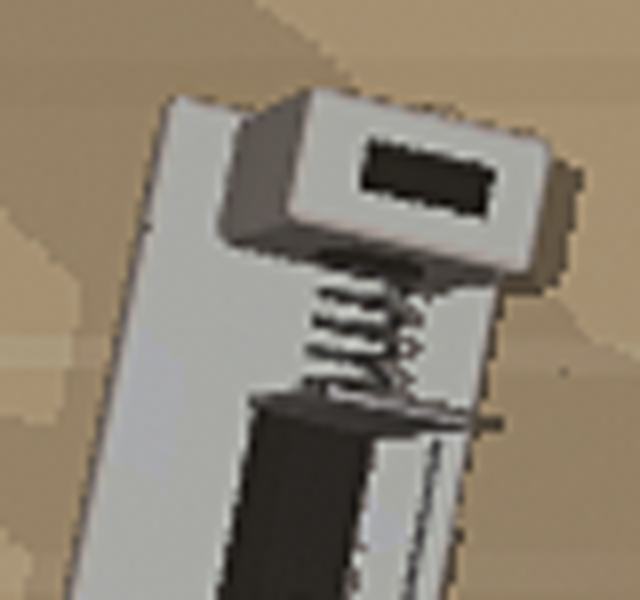

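View pics/c3.png

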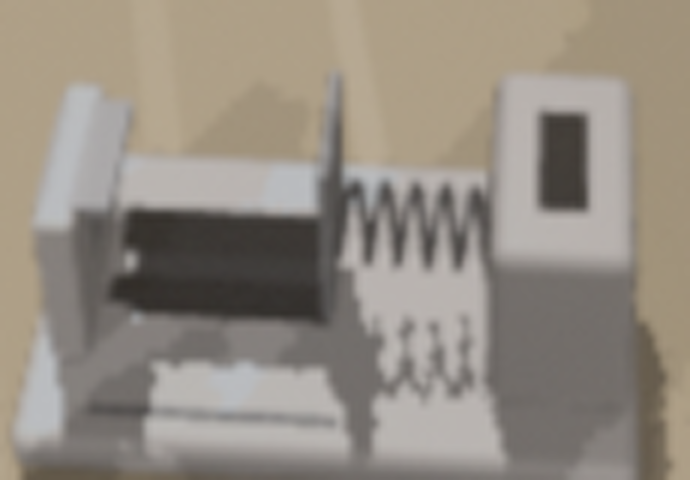

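View pics/c4.png

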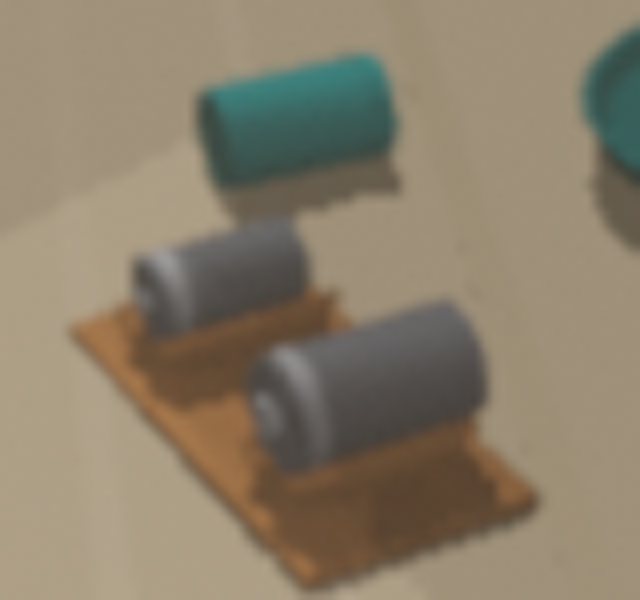

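Run:
```python
import cv2, numpy as np
t=cv2.imread("pics/top0.png"); s=cv2.imread("pics/side0.png")
f=lambda im,x,y,w,h,k:cv2.resize(im[y:y+h,x:x+w],None,fx=k,fy=k,interpolation=cv2.INTER_CUBIC)
cv2.imwrite("pics/c5.png",f(t,345,190,80,65,8))
cv2.imwrite("pics/c6.png",f(t,310,75,45,50,10))
```

```text
(no output)
```

View pics/c5.png

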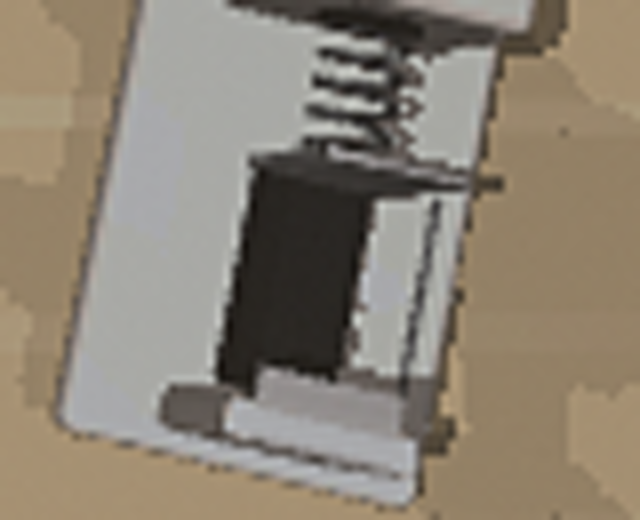

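View pics/c6.png

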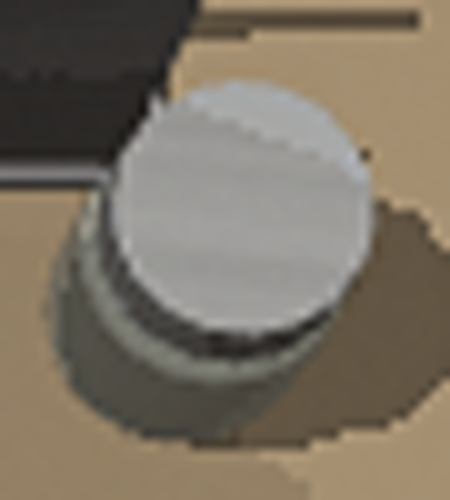

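```bash
cat > h.py <<'E'
import numpy as np, cv2
from bench import *
from scipy.optimize import least_squares
C={n:calibration(n) for n in("top","side")}
def proj(n,P):
    c=C[n];P=np.atleast_2d(P);W=np.array(c["world_to_cam"]);p=P@W[:3,:3].T+W[:3,3];q=p@np.array(c["mtx"]).T;return q[:,:2]/q[:,2:]
def ray(n,uv,z):
    c=C[n];W=np.array(c["world_to_cam"]);d=W[:3,:3].T@np.linalg.inv(np.array(c["mtx"]))@[uv[0],uv[1],1];o=-W[:3,:3].T@W[:3,3];return o+d*(z-o[2])/d[2]
def un(p,off,k): return (np.array(p,float)+.5)/k-.5+off
def rz(a): c,s=np.cos(a),np.sin(a); return np.array([[c,-s,0],[s,c,0],[0,0,1]])
def fit(obs,x0):
    def r(x):
        e=[]
        for n,P,uv in obs: e.append(proj(n,rz(x[2])@np.array(P)+[x[0],x[1],0])[0]-uv)
        return np.ravel(e)
    s=least_squares(r,x0,loss="soft_l1"); return s.x,r(s.x).reshape(-1,2)
E
python3 - <<'E'
from h import *
o5=(345,190);o2=(345,160);o3=(190,260)
T=[((24,-17,61.5),un((258,368),o5,8)),((24,17,61.5),un((404,390),o5,8)),((32,-23,61.5),un((225,398),o5,8)),
((-99,-30,66),un((313,90),o2,8)),((-99,30,66),un((548,147),o2,8)),((-65,-30,66),un((292,218),o2,8)),((-65,30,66),un((528,272),o2,8))]
S=[((-65,30,66),un((495,262),o3,6)),((-99,30,66),un((632,265),o3,6)),((-65,-30,66),un((500,75),o3,6)),((-99,-30,66),un((632,80),o3,6)),((24,-17,61.5),un((132,103),o3,6)),((24,17,61.5),un((112,210),o3,6))]
a=ray("top",T[1][1],61.5);print(a)
for ob in ([("top",)+t for t in T],[("side",)+t for t in S],[("top",)+t for t in T]+[("side",)+t for t in S]):
    x,e=fit(ob,[a[0],a[1],np.pi]);print("charger",x[:2],np.degrees(x[2]));print(e.round(1).tolist())
o=(160,165)
c=[ray("top",un(p,o,8),6) for p in ((50,287),(600,75),(703,335),(155,558))];c=np.array(c);print(c.round(1),c.mean(0),[np.linalg.norm(c[i]-c[i-1]) for i in range(4)])
d=c[0]-c[1]+c[3]-c[2];print("yaw long",np.degrees(np.arctan2(d[1],d[0])))
# cell: silhouette ray at its axis height
nub=ray("top",un((562,350),o,8),33)
print("nub",nub)
k=un((225,352),(195,135) ,8)
print("nub side",ray("side",un((265,405),(195,135),8),33))
# jar
print("jar",ray("top",un((243,205),(310,75),10),65))
E
```

```text
[ 486.57644602 -210.41474995   61.5       ]
charger [ 511.6241494  -198.67447043] 166.88446962288896
[[0.1, -0.2], [-0.3, 1.2], [0.3, -0.4], [-0.6, -0.9], [1.1, -1.0], [-1.3, 0.5], [0.5, 0.9]]
charger [ 512.2130037  -197.71804283] 166.3066627555862
[[-1.2, 0.2], [1.2, 1.0], [-0.5, -1.1], [0.5, -0.9], [0.3, -0.0], [-0.3, 0.2]]
charger [ 511.97806912 -198.3083079 ] 166.66225261762264
[[-0.1, -0.4], [-0.5, 1.0], [0.0, -0.7], [-0.6, -1.1], [1.1, -1.0], [-1.3, 0.3], [0.4, 0.8], [-1.1, 0.4], [1.2, 1.1], [-0.7, -1.0], [0.3, -0.9], [0.1, 0.4], [-0.4, 0.6]]
[[562.9 229.9   6. ]
 [616.9  91.    6. ]
 [550.3  64.8   6. ]
 [494.8 202.1   6. ]] [556.22599917 146.97474157   6.        ] [np.float64(73.5975268970273), np.float64(149.0219988438511), np.float64(71.63474708949848), np.float64(148.11118041822408)]
yaw long 111.6097027006502
nub [545.06893915  98.92379774  33.        ]
nub side [545.51808047 109.57469916  33.        ]
jar [ 761.60140981 -103.0049892    65.        ]
```

Run:
```python
from h import *
def cyl(n,c,ax,r,L,im,col,off,k):
    ax=np.array(ax)/np.linalg.norm(ax);u=np.cross(ax,[0,0,1]);v=np.cross(u,ax)
    for s,rr in((-L/2,r),(L/2-3,r),(L/2-3,6),(L/2,6)):
        P=[c+ax*s+rr*(np.cos(t)*u+np.sin(t)*v) for t in np.linspace(0,6.3,40)]
        q=((proj(n,P)-off+.5)*k-.5).round().astype(int); cv2.polylines(im,[q],True,col,1)
def box(n,x0,x1,y0,y1,z0,z1,pose,im,col,off,k):
    for z in(z0,z1):
        P=[rz(pose[2])@np.array([x,y,z])+[pose[0],pose[1],0] for x,y in((x0,y0),(x1,y0),(x1,y1),(x0,y1))]
        q=((proj(n,P)-off+.5)*k-.5).round().astype(int); cv2.polylines(im,[q],True,col,1)
ch=(512,-198.3,np.radians(166.7)); a=np.radians(201.6)
for n,off1,off2,k in(("top",(160,165),(345,160),6),("side",(195,135),(190,260),6)):
    im=cv2.imread(f"pics/{n}0.png"); outs=[]
    for off in(off1,off2):
        o=cv2.resize(im[off[1]:off[1]+95,off[0]:off[0]+ (95 if off is off1 else 115)],None,fx=k,fy=k,interpolation=cv2.INTER_CUBIC)
        off=np.array(off)
        cyl(n,np.array([572.5,110.,33]),[np.cos(a),np.sin(a),0],17,61,o,(0,255,0),off,k)
        box(n,-37,37,-75,75,0,6,(556.2,147,a),o,(255,255,0),off,k)
        box(n,-99,-65,-30,30,12,66,ch,o,(0,0,255),off,k)
        box(n,24,32,-17,17,58.5,61.5,ch,o,(0,255,0),off,k)
        box(n,-27,-25,-17,17,24,76,ch,o,(255,0,255),off,k)
        outs.append(o)
    cv2.imwrite(f"pics/ov_{n}.png",np.vstack([np.hstack(outs)])[:, :1260])
    v=cv2.imread(f"pics/ov_{n}.png");cv2.imwrite(f"pics/ov_{n}.png",cv2.resize(v,(798,int(v.shape[0]*798/v.shape[1]))) if 0 else v)
    for i,o in enumerate(outs): cv2.imwrite(f"pics/ov_{n}{i}.png",o)
```

```text
(no output)
```

View pics/ov_top0.png

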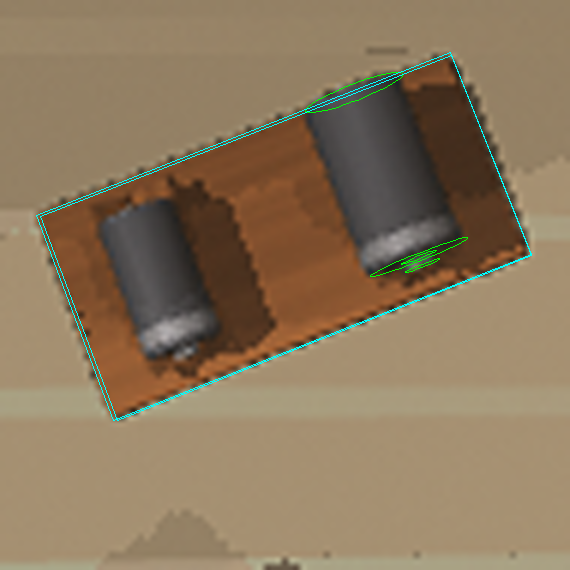

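View pics/ov_top1.png

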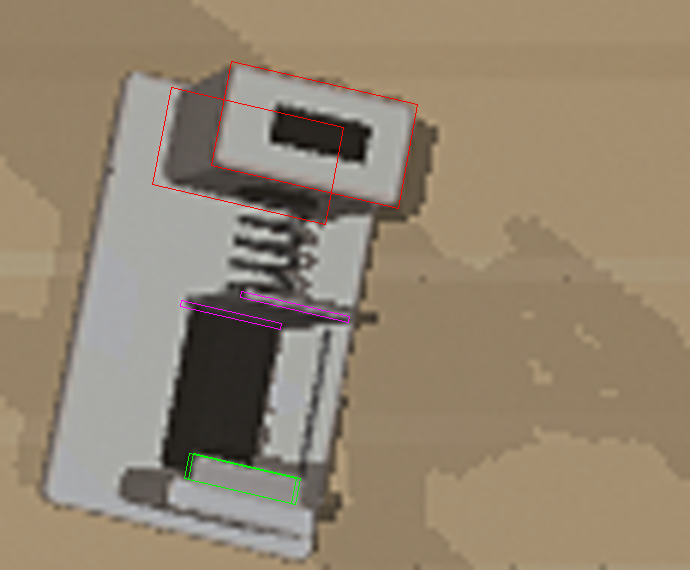

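View pics/ov_side0.png

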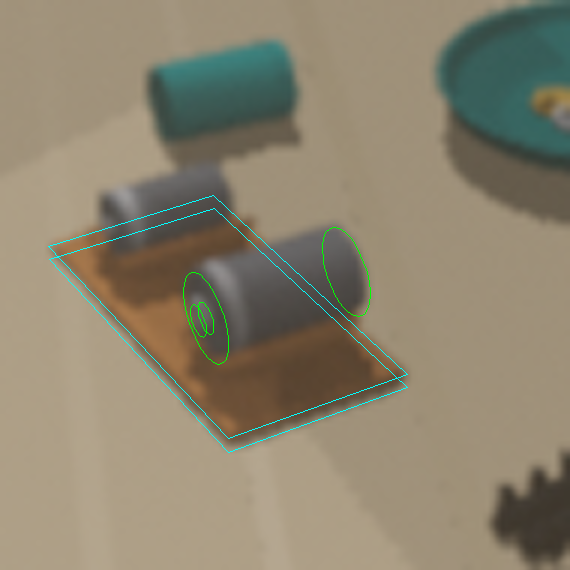

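View pics/ov_side1.png

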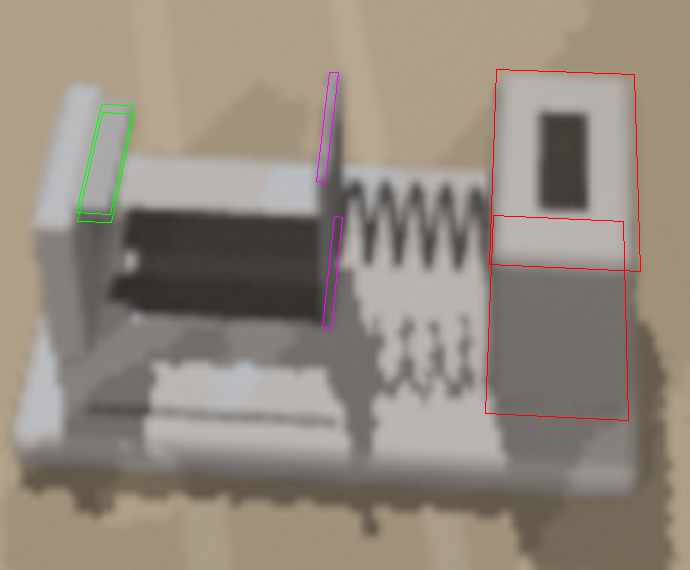

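The green overlay puts the larger grey cell about 1–2 mm from (573,111), with the nub pointing at the robot. The side view shows the nub end at crop pixel (200,320). The charger is near (512,-198) with yaw 166.7°. Next I'll check the grasp offset and start moving.

```bash
python3 -c "
import bench;print([k for k in dir(bench) if not k.startswith('__')]); print(getattr(bench,'hold_point_z',None))"; python3 -m pendant '[[[-0.9,-1,0,0.8],[-0.9,-1,0,0],[-0.9,-1,0,0],[-0.9,-1,0,0],[-0.9,-1,0,0],[-0.9,-1,0,0],[-0.9,-1,0,0],[-0.9,-1,0,0],[-0.9,-1,0,0],[-0.9,-1,0,0]]]' 1 60
```

```text
['PlanningError', 'calibration', 'hand_in', 'hold_point_z', 'sense', 'snapshot']
18.700000000000003
time: 0.98
tool_pos: [374.4, -293.7, 225.9]
tcp_rot: [179.9, 0.4, -69.2]
ft_force: [0.9, 0.0, -0.1]
finger_gap: 85.5
```

```bash
python3 -m pendant '[[[-0.93,-1,0,-0.1],[-0.93,-1,0,0],[-0.93,-1,0,0],[-0.93,-1,0,0],[-0.93,-1,0,0],[-0.93,-1,0,0],[-0.93,-1,0,0],[-0.93,-1,0,0],[-0.93,-1,0,0],[-0.93,-1,0,0]]]'
```

```text
time: 1.82
tool_pos: [495.7, -33.6, 224.8]
tcp_rot: [179.8, 0.5, -68.7]
ft_force: [-0.4, -0.1, -0.1]
finger_gap: 85.2
```

```bash
python3 -m pendant '[[[-0.93,-1,0.5,0],[-0.93,-1,0.5,0],[-0.93,-1,0.5,0],[-0.93,-0.8,0.5,0],[-0.7,-0.6,0.5,0],[-0.3,-0.3,0.5,0],[0,0,0.5,0],[0,0,0.5,0],[0,0,0,0],[0,0,0,0]]]'
python3 - <<'E'
from h import *
s=sense();print(s['tool_pos'],s['tcp_rot'])
cv2.imwrite("pics/w1.png",snapshot("wrist")[:,:,::-1])
E
```

```text
time: 2.65
tool_pos: [549.9, 98.8, 139.0]
tcp_rot: [179.6, 0.5, -68.4]
ft_force: [-0.7, -0.8, -0.3]
finger_gap: 85.4
[549.92224148  98.76761667 139.04913068] [179.64987299   0.53753736 -68.40907187]
```

View pics/w1.png

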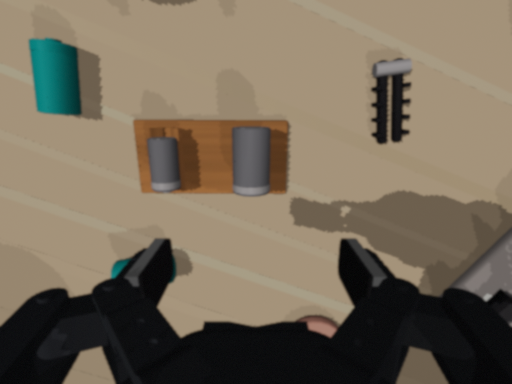

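```bash
cat >> h.py <<'E'
from scipy.spatial.transform import Rotation as Ro
CW=calibration("wrist")
def wray(uv,z,pos,rot):
    H=np.array(CW["hand_eye"]);R=Ro.from_euler("xyz",rot,degrees=True).as_matrix()
    d=R@H[:3,:3]@np.linalg.inv(np.array(CW["mtx"]))@[uv[0],uv[1],1];o=R@H[:3,3]+pos
    return o+d*(z-o[2])/d[2]
def totool(dw,rot): return Ro.from_euler("xyz",rot,degrees=True).as_matrix().T@dw
E
python3 - <<'E'
from h import *
p=np.array([549.92,98.77,139.05]);r=[179.65,.5375,-68.409]
im=cv2.imread("pics/w1.png");cv2.imwrite("pics/w1c.png",cv2.resize(im[105:210,125:300],None,fx=4.5,fy=4.5,interpolation=cv2.INTER_CUBIC))
a=wray((251.3,126),50,p,r);b=wray((251.5,195),50,p,r);print(a,b,np.linalg.norm(a-b))
for q in((135,121),(287,121),(288,192),(142,192)):print(wray(q,6,p,r))
E
```

```text
[602.55353309 124.00687627  50.        ] [548.41494145 102.65149154  50.        ] 58.198277989815395
[563.20985399 229.5510285    6.        ]
[616.83645362  94.11600513   6.        ]
[552.39608519  65.07810342   6.        ]
[496.65927077 204.76808993   6.        ]
```

View pics/w1c.png

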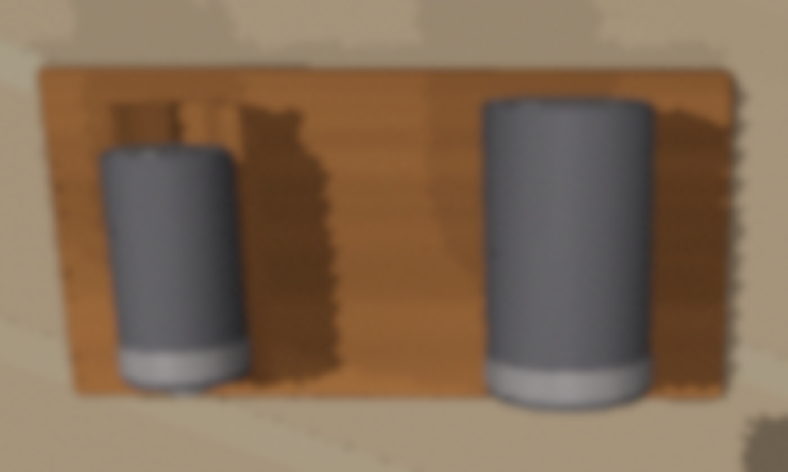

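```bash
python3 -m pendant '[[[-0.1,-0.7,0.5,0],[-0.1,-0.7,0.8,0],[0,0,0.9,0],[0,0,0.9,0],[0,0,0.9,0],[0,0,0.7,0],[0,0,0.3,0],[0,0,0.2,0],[0,0,0,0],[0,0,0,0]]]'
python3 - <<'E'
from h import *
s=sense();p,r=s['tool_pos'],s['tcp_rot'];print(p,r,totool(np.array([574.1,112.8,15])-p,r))
cv2.imwrite("pics/w2.png",snapshot("wrist")[:,:,::-1])
E
```

```text
time: 3.53
tool_pos: [581.5, 104.9, 41.4]
tcp_rot: [-179.5, 0.2, -69.1]
ft_force: [0.4, -0.8, 0.9]
finger_gap: 85.6
[581.54843959 104.94442629  41.36325363] [-179.54113469    0.20871016  -69.09164034] [-9.90036082  4.36581587 26.36537388]
```

View pics/w2.png

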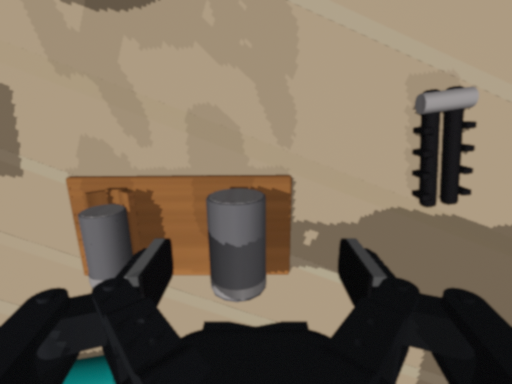

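```bash
python3 - <<'E'
from h import *
p=np.array([581.548,104.944,41.363]);r=[-179.541,.2087,-69.092]
a=wray((237,190),50,p,r);b=wray((239,298),50,p,r);print(a,b,np.linalg.norm(a-b),a+30.5*(b-a)/np.linalg.norm(b-a))
E
python3 -m pendant '[[[-0.25,0.11,0.2,-0.13],[-0.25,0.11,0.2,0],[0,0,0.2,0],[0,0,0.2,0],[0,0,0.2,0],[0,0,0.2,0],[0,0,0.1,0],[0,0,0,0],[0,0,0,0],[0,0,0,0]]]'
```

```text
[608.41410208 124.95256235  50.        ] [549.92700762 102.59764126  50.        ] 62.61375819200528 [579.92425524 114.06318096  50.        ]
time: 4.42
tool_pos: [575.2, 114.4, 15.8]
tcp_rot: [-179.3, 0.1, -68.4]
ft_force: [0.7, -0.6, -0.6]
finger_gap: 85.6
```

```bash
python3 -m pendant '[[[0,0.08,0,0],[0,0,0,0],[0,0,0,0],[0,0,0,0],[0,0,0,0],[0,0,0,0],[0,0,0,0],[0,0,0,0],[0,0,0,0],[0,0,0,0]]]' -1 80
```

```text
time: 5.25
tool_pos: [574.4, 113.7, 16.9]
tcp_rot: [-179.2, 0.1, -68.4]
ft_force: [0.2, 0.4, -0.2]
finger_gap: 32.1
```

```bash
python3 -m pendant '[[[0,0,-0.3,0],[0,0,-0.6,0],[0,0,-0.8,0],[0,0,-1,0],[0,0,-1,0],[0,0,-0.8,0],[0.6,0,-0.5,0.5],[1,0,-0.2,1],[1,0,0,1],[1,0,0,1]]]'
python3 - <<'E'
from h import *
s=sense();p,r=s['tool_pos'],s['tcp_rot'];print(p,r,s['finger_gap'])
cv2.imwrite("pics/w3.png",snapshot("wrist")[:,:,::-1])
im=snapshot("side")[:,:,::-1];cv2.imwrite("pics/s3.png",im[80:240,150:360].repeat(3,0).repeat(3,1))
E
```

```text
time: 6.08
tool_pos: [592.6, 43.5, 132.6]
tcp_rot: [-179.2, 0.3, -84.9]
ft_force: [-0.0, 0.1, -2.4]
finger_gap: 31.8
[592.55257354  43.50907807 132.57680139] [-179.18019371    0.332595    -84.91402373] 31.801495314290143
```

View pics/w3.png

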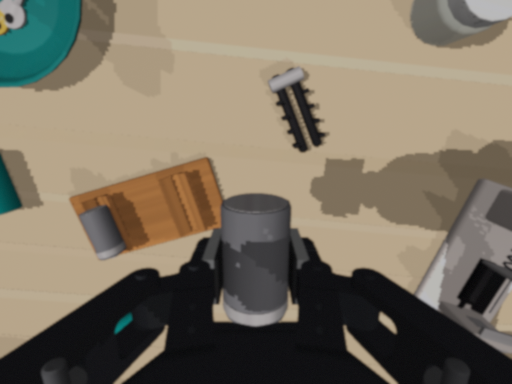

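View pics/s3.png

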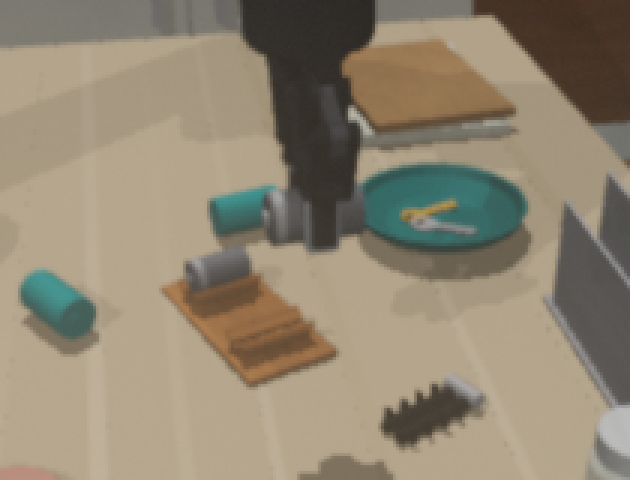

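The cell is gripped level, with its nub towards the robot. In the wrist view the flat rim is at v≈212, which puts the centre +0.7 mm along tool y. The small cell is still in its groove. Next: turn and go to a viewing spot short of the charger.

```bash
python3 -m pendant '[[[0.8,0.5,0,1],[0.85,0.5,0,1],[0.9,0.45,0,1],[0.9,0.4,0,1],[0.94,0.35,0,0],[0.94,0.35,0,0],[0.94,0.35,0,0],[0.94,0.35,0,0],[0.8,0.35,0,0],[0.5,0.3,0,0]]]'
python3 - <<'E'
from h import *
s=sense();p,r=s['tool_pos'],s['tcp_rot'];print(p,r,totool(np.array([442,-182,130])-p,r))
E
```

```text
time: 7.02
tool_pos: [484.3, -120.5, 132.5]
tcp_rot: [-179.3, 0.6, -104.3]
ft_force: [-0.1, -0.4, -0.6]
finger_gap: 31.9
[ 484.29068225 -120.50069533  132.49023095] [-179.30354203    0.60956118 -104.28522128] [70.0554253  25.82743841  1.43120307]
```

```bash
python3 -m pendant '[[[0.8,0.3,0,-0.2],[0.8,0.3,0,0],[0.8,0.3,0,0],[0.5,0.3,0,0],[0.2,0.1,0,0],[0,0,0,0],[0,0,0,0],[0,0,0,0],[0,0,0,0],[0,0,0,0]]]'
python3 - <<'E'
from h import *
s=sense();p,r=s['tool_pos'],s['tcp_rot'];print(p.tolist(),r.tolist())
im=snapshot("wrist")[:,:,::-1];cv2.imwrite("pics/w4.png",im)
cv2.imwrite("pics/w4c.png",cv2.resize(im[0:220,160:380],None,fx=2.7,fy=2.7,interpolation=cv2.INTER_CUBIC))
E
```

```text
time: 7.85
tool_pos: [441.9, -176.1, 133.1]
tcp_rot: [-179.2, 0.7, -103.4]
ft_force: [0.0, -0.2, -1.5]
finger_gap: 31.8
[441.90575363621184, -176.1104587970812, 133.07804390446114] [-179.2335055318381, 0.6859780804611585, -103.37292290046567]
```

View pics/w4.png

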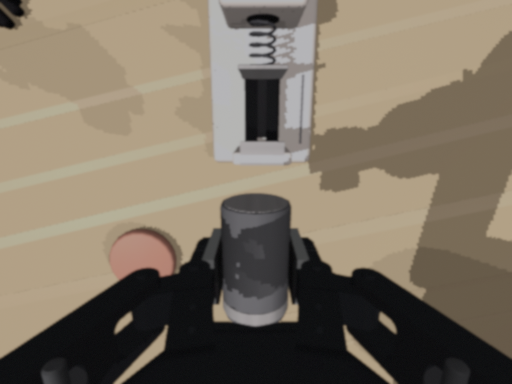

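View pics/w4c.png

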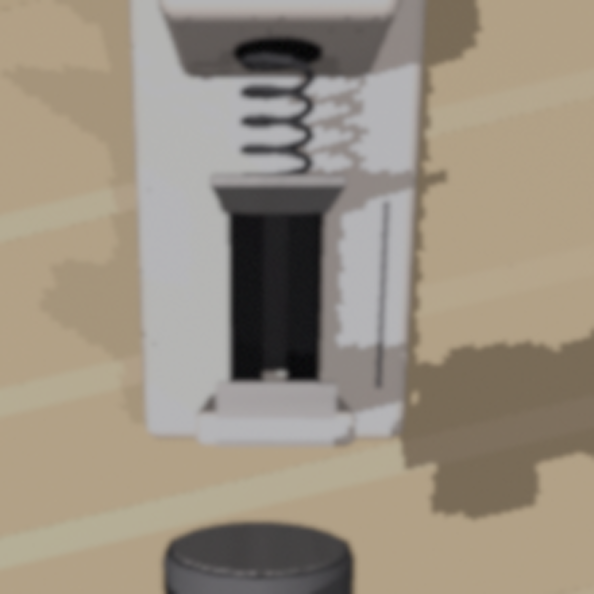

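Run:
```python
from h import *
p=np.array([441.906,-176.110,133.078]);r=[-179.2335,.686,-103.373]
W=lambda q,z:wray(un(q,(160,0),2.7),z,p,r)
l=[W((217,382),61.5),W((335,383),61.5)];pl=[W((213,186),76),W((344,186),76)];h=[W((165,14),66),W((395,15),66)]
for n,a in(("lip",l),("plate",pl),("house",h)):
    m=(a[0]+a[1])/2;d=a[1]-a[0];print(n,m.round(1),np.linalg.norm(d).round(1),"yaw",(np.degrees(np.arctan2(d[1],d[0]))-90).round(2)%360, "tool",totool(m-p,r).round(1))
lm=(l[0]+l[1])/2;pm=(pl[0]+pl[1])/2;hm=(h[0]+h[1])/2
for m in(pm,hm):
    d=lm-m;print(np.linalg.norm(d[:2]),np.degrees(np.arctan2(d[1],d[0])))
```

```text
lip [ 488.7 -191.8   61.5] 33.2 yaw 166.2 tool [  5.3 -48.2  72.2]
plate [ 536.3 -203.3   76. ] 32.2 yaw 166.51 tool [  5.3 -97.4  58.3]
house [ 575.5 -212.8   66. ] 56.2 yaw 166.15 tool [   5.6 -137.5   68.9]
48.98273053669383 166.4467503940292
89.24780595161536 166.4050362744724
```

Run:
```python
from h import *
s=sense();p,r=s['tool_pos'],s['tcp_rot'];print(totool(np.array([501.6,-194.9,68])-p,r))
```

```text
[  5.29393052 -61.56181407  65.85511962]
```

```bash
python3 -m pendant '[[[0.13,-0.8,0,0.05],[0.13,-0.9,0,0],[0,-0.9,0,0],[0,-0.4,0.2,0],[0,0,0.5,0],[0,0,0.7,0],[0,0,0.5,0],[0,0,0.3,0],[0,0,0,0],[0,0,0,0]]]'
python3 - <<'E'
from h import *
s=sense();p,r=s['tool_pos'],s['tcp_rot'];print(totool(np.array([501.6,-194.9,68])-p,r))
E
```

```text
time: 8.73
tool_pos: [501.7, -191.5, 84.8]
tcp_rot: [-179.4, 0.8, -103.3]
ft_force: [0.1, -0.8, -1.1]
finger_gap: 31.6
[ 3.55583753 -0.47825699 16.80577108]
```

```bash
python3 -m pendant '[[[0.18,0,0.3,0.05],[0,0,0.3,0],[0,0,0.2,0],[0,0,0,0],[0,0,0,0],[0,0,0,0],[0,0,0,0],[0,0,0,0],[0,0,0,0],[0,0,0,0]]]'
python3 - <<'E'
from h import *
s=sense();p,r=s['tool_pos'],s['tcp_rot'];print(totool(np.array([501.6,-194.9,66])-p,r),p,r)
im=snapshot("side")[:,:,::-1];cv2.imwrite("pics/s5.png",cv2.resize(im[230:350,170:320],None,fx=5,fy=5,interpolation=cv2.INTER_CUBIC))
im=snapshot("wrist")[:,:,::-1];cv2.imwrite("pics/w5.png",im)
E
```

```text
time: 9.57
tool_pos: [501.8, -196.0, 69.6]
tcp_rot: [-179.2, 0.7, -103.6]
ft_force: [0.0, 0.1, -1.5]
finger_gap: 31.7
[-0.94020532  0.51554621  3.60299931] [ 501.82192775 -195.96690089   69.59775604] [-179.22198501    0.70905361 -103.59981892]
```

View pics/s5.png

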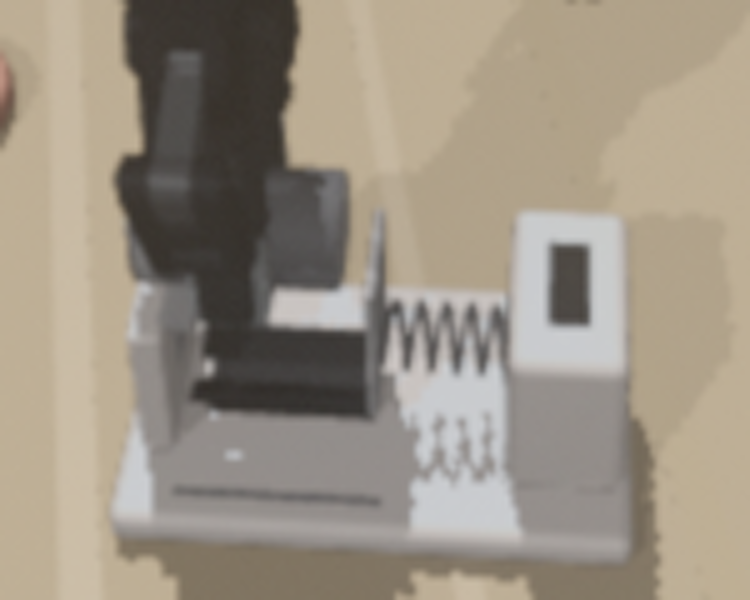

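View pics/w5.png

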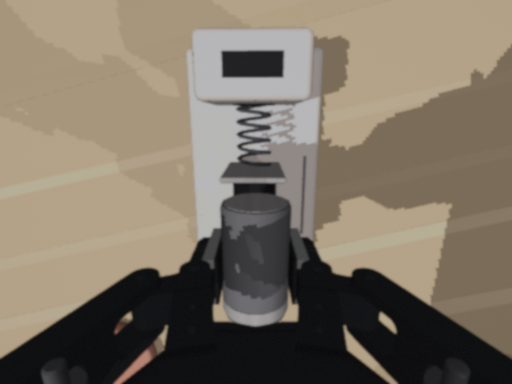

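```bash
python3 -m pendant '[[[-0.05,0,0.2,0],[0,0,0,0],[0,-0.2,0,0],[0,-0.2,0,0],[0,-0.2,0,0],[0,-0.2,0,0],[0,-0.2,0,0],[0,0,0,0],[0,0,0,0],[0,0,0,0]]]'
python3 - <<'E'
from h import *
s=sense();p,r=s['tool_pos'],s['tcp_rot'];print(totool(np.array([501.6,-194.9,66])-p,r),p,r)
b=np.array([510.6,-197.1]);d=np.array([np.cos(np.radians(166.4)),np.sin(np.radians(166.4))]);c=p[:2]-b;print("cell cx",c@d+.7,"lat",c@[-d[1],d[0]])
E
```

```text
time: 10.5
tool_pos: [518.8, -198.4, 63.1]
tcp_rot: [180.0, 0.8, -103.6]
ft_force: [-6.3, 0.6, 1.8]
finger_gap: 32.0
[ 0.59721609 17.54595388 -2.9077757 ] [ 518.80477162 -198.39604684   63.09383172] [ 179.97786416    0.77873174 -103.56482009]
cell cx -7.579473226521299 lat -0.6695803565081889
```

```bash
python3 -m pendant '[[[0,-0.15,-0.05,0],[0,-0.15,0,0],[0,-0.05,0,0],[0,0,0,0],[0,0,0,0],[0,0,0,0],[0,0,0,0],[0,0,0,0],[0,0,0,0],[0,0,0,0]]]'
python3 - <<'E'
from h import *
s=sense();p,r=s['tool_pos'],s['tcp_rot'];print(s['ft_force'],p,r)
b=np.array([510.6,-197.1]);d=np.array([np.cos(np.radians(166.4)),np.sin(np.radians(166.4))]);c=p[:2]-b;print("cell cx",c@d+.7,"lat",c@[-d[1],d[0]])
im=snapshot("side")[:,:,::-1];cv2.imwrite("pics/s6.png",cv2.resize(im[230:350,170:320],None,fx=5,fy=5,interpolation=cv2.INTER_CUBIC))
im=snapshot("wrist")[:,:,::-1];cv2.imwrite("pics/w6.png",im)
E
```

```text
time: 11.33
tool_pos: [517.4, -197.6, 59.4]
tcp_rot: [178.4, 0.9, -103.5]
ft_force: [-2.1, 0.5, 3.2]
finger_gap: 31.9
[-2.08659727  0.52689741  3.17233818] [ 517.44436599 -197.55164354   59.41125773] [ 178.39284644    0.90874378 -103.52552004]
cell cx -6.0586572355391715 lat -1.1704187722349984
```

View pics/s6.png

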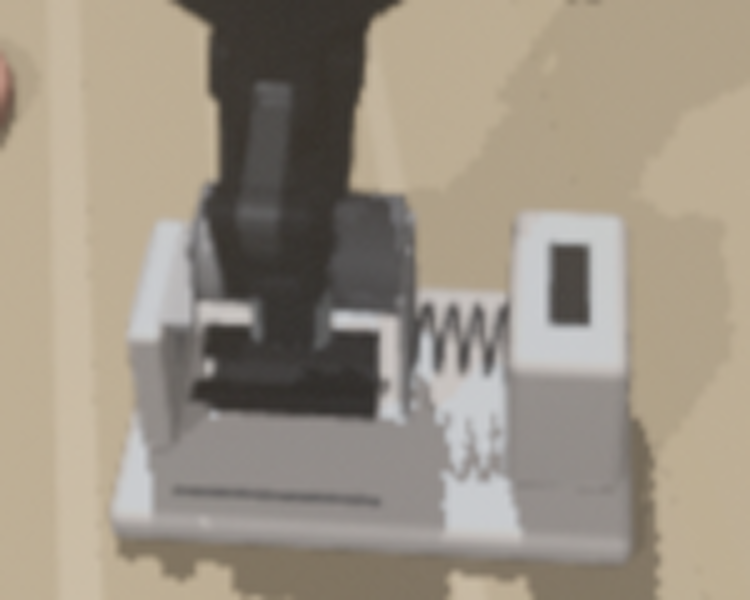

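View pics/w6.png

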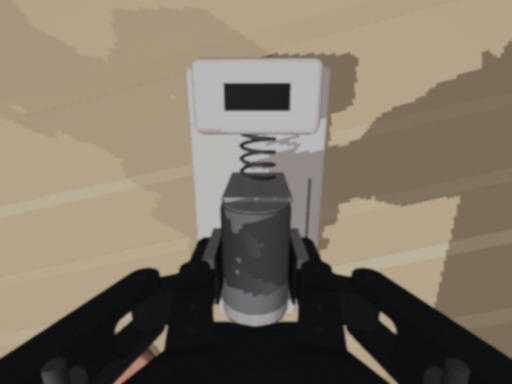

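The arm sags a little under spring load, because each zero row re-bases on the measured pose. The side view shows the nub end at crop (195,270), still beside the lip edge. I'll press further with a steady bias, then descend.

```bash
python3 -m pendant '[[[0,-0.15,-0.05,0],[0,-0.15,-0.02,0],[0,-0.15,-0.02,0],[0.03,-0.1,0,0],[0.03,-0.05,0.1,0],[0,-0.05,0.2,0],[0,-0.05,0.3,0],[0,-0.04,0.2,0],[0,-0.04,0,0],[0,-0.04,0,0]]]'
python3 - <<'E'
from h import *
s=sense();p,r=s['tool_pos'],s['tcp_rot'];print(s['ft_force'],p,r)
b=np.array([510.6,-197.1]);d=np.array([np.cos(np.radians(166.4)),np.sin(np.radians(166.4))]);c=p[:2]-b;print("cell cx",c@d+.7,"lat",c@[-d[1],d[0]])
im=snapshot("side")[:,:,::-1];cv2.imwrite("pics/s7.png",cv2.resize(im[230:350,170:320],None,fx=5,fy=5,interpolation=cv2.INTER_CUBIC))
im=snapshot("wrist")[:,:,::-1];cv2.imwrite("pics/w7.png",im)
E
```

```text
time: 12.27
tool_pos: [523.7, -199.1, 40.6]
tcp_rot: [177.0, 1.1, -103.5]
ft_force: [-8.1, 2.0, 4.4]
finger_gap: 31.5
[-8.0784682   1.98975472  4.43967449] [ 523.73813158 -199.13899437   40.62791059] [ 176.95353103    1.05205077 -103.51002575]
cell cx -12.5492049647641 lat -1.1075050175820094
```

View pics/s7.png

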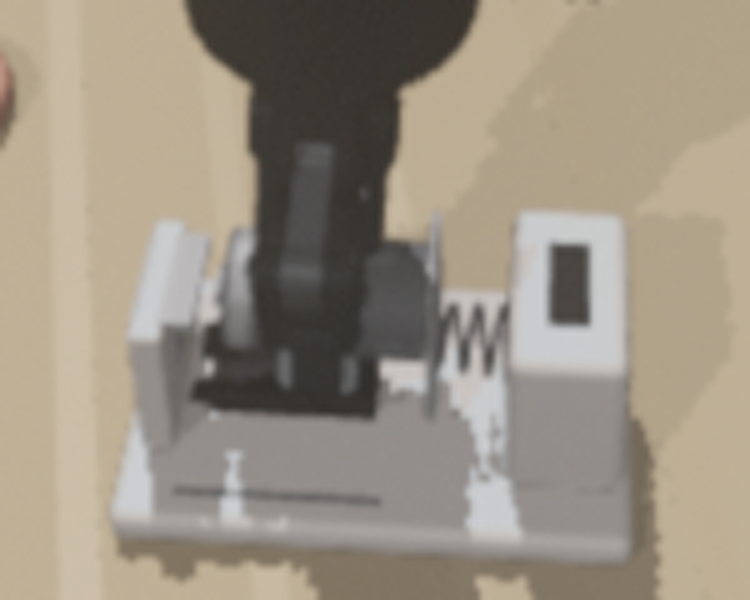

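View pics/w7.png

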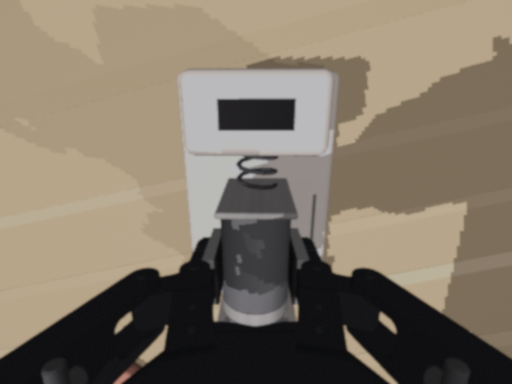

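```bash
python3 -m pendant '[[[0.02,-0.05,0.2,0],[0.02,-0.05,0.2,0],[0,-0.05,0.2,0],[0,-0.04,0.1,0],[0,-0.04,0.08,0],[0,-0.04,0.05,0],[0,-0.04,0.03,0],[0,-0.04,0.03,0],[0,-0.04,0.03,0],[0,-0.04,0.03,0]]]'
python3 - <<'E'
from h import *
s=sense();p,r=s['tool_pos'],s['tcp_rot'];print(s['ft_force'],p,r)
b=np.array([510.6,-197.1]);d=np.array([np.cos(np.radians(166.4)),np.sin(np.radians(166.4))]);c=p[:2]-b;print("cell cx",c@d+.7,"lat",c@[-d[1],d[0]])
im=snapshot("side")[:,:,::-1];cv2.imwrite("pics/s8.png",cv2.resize(im[230:350,170:320],None,fx=5,fy=5,interpolation=cv2.INTER_CUBIC))
E
```

```text
time: 13.2
tool_pos: [522.8, -199.3, 24.2]
tcp_rot: [175.6, 1.1, -103.5]
ft_force: [-11.4, 2.9, 12.4]
finger_gap: 31.8
[-11.38645824   2.93774909  12.40424507] [ 522.80040093 -199.31810673   24.16700053] [ 175.61010203    1.12940379 -103.50076679]
cell cx -11.679884202723741 lat -0.7129148158093495
```

View pics/s8.png

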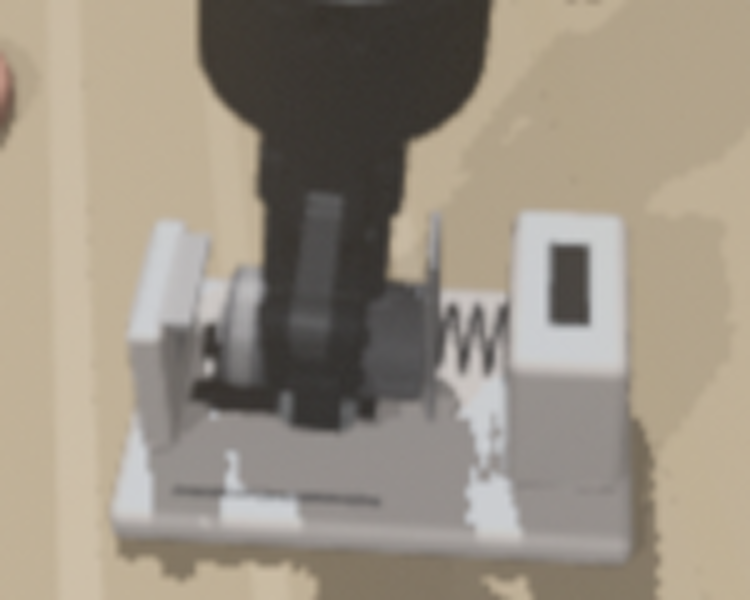

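```bash
python3 -m pendant '[[[0,-0.04,0.04,0],[0,-0.04,0.04,0],[0,-0.04,0.05,0],[0,-0.04,0.05,0],[0,-0.03,0.05,0],[0,-0.03,0.05,0],[0,0,0.04,0],[0,0,0.03,0],[0,0,0.03,0],[0,0,0.03,0]]]' - 20
python3 - <<'E'
from h import *
s=sense();p,r=s['tool_pos'],s['tcp_rot'];print(s['ft_force'],p,r)
b=np.array([510.6,-197.1]);d=np.array([np.cos(np.radians(166.4)),np.sin(np.radians(166.4))]);c=p[:2]-b;print("cell cx",c@d+.7,"lat",c@[-d[1],d[0]])
im=snapshot("side")[:,:,::-1];cv2.imwrite("pics/s9.png",cv2.resize(im[230:350,170:320],None,fx=5,fy=5,interpolation=cv2.INTER_CUBIC))
im=snapshot("wrist")[:,:,::-1];cv2.imwrite("pics/w9.png",im)
E
```

```text
time: 14.08
tool_pos: [522.7, -199.3, 24.5]
tcp_rot: [174.8, 1.1, -103.5]
ft_force: [-7.1, 2.5, 7.0]
finger_gap: 31.8
[-7.05357512  2.52217601  7.04388177] [ 522.6713648  -199.33415088   24.47696439] [ 174.80009231    1.14751264 -103.47554277]
cell cx -11.558238762552667 lat -0.6669787047522275
```

View pics/s9.png

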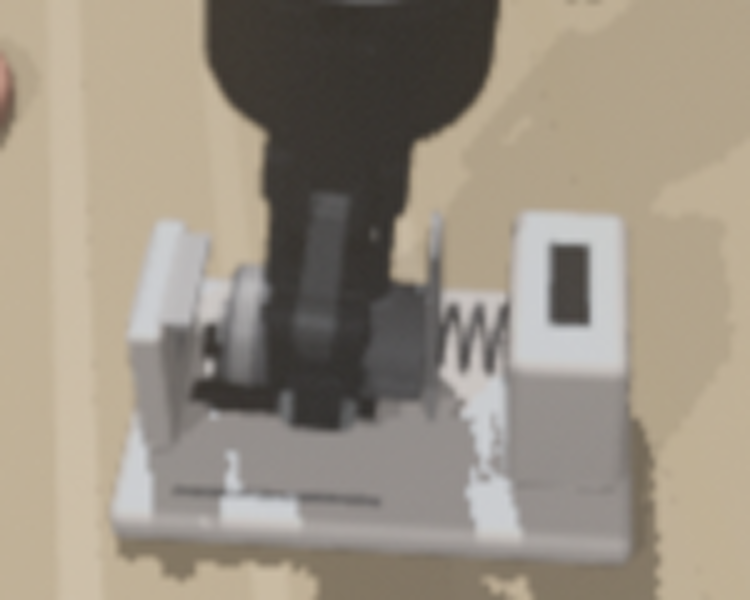

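View pics/w9.png

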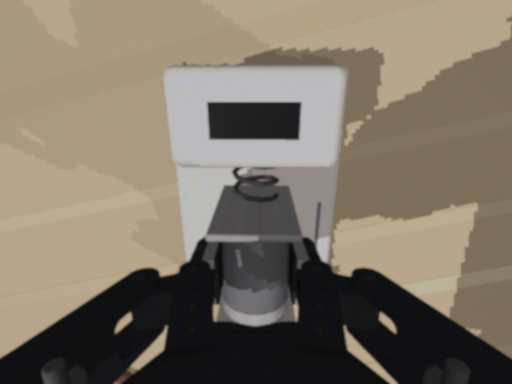

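Run:
```python
import cv2
im=cv2.imread("pics/s9.png");im=im[200:460,120:460];cv2.imwrite("pics/s9c.png",cv2.resize(im,None,fx=2.3,fy=2.3,interpolation=cv2.INTER_CUBIC))
```

```text
(no output)
```

View pics/s9c.png

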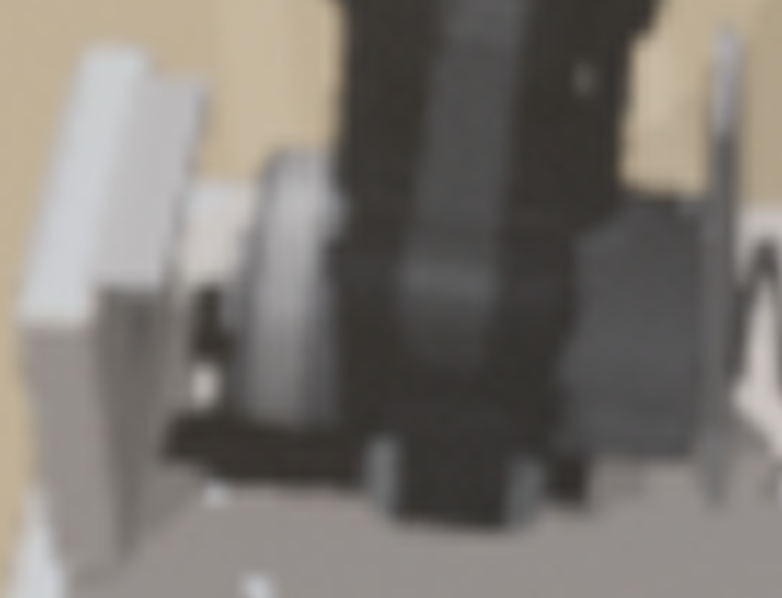

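The nub end is tilted up about 4° (crop bottom edge (285,420) to (650,458)), and it is already behind the lip edge. When released, the plate pushes on the top of the flat face, which rolls the nub down. If the rim catches on the lip, I'll press it down with shut fingers.

```bash
python3 -m pendant '[[[0,0,0,0],[0,0,0,0],[0,0,0,0],[0,0,0,0],[0,0,0,0],[0,0,0,0],[0,0,0,0],[0,0,0,0],[0,0,0,0],[0,0,0,0]]]' 0.3 20
python3 - <<'E'
from h import *
s=sense();p,r=s['tool_pos'],s['tcp_rot'];print(s['ft_force'],p,r)
im=snapshot("side")[:,:,::-1];cv2.imwrite("pics/s10.png",cv2.resize(im[240:350,180:320],None,fx=5.5,fy=5.5,interpolation=cv2.INTER_CUBIC))
im=snapshot("wrist")[:,:,::-1];cv2.imwrite("pics/w10.png",im)
E
```

```text
time: 15.02
tool_pos: [526.5, -200.5, 25.7]
tcp_rot: [175.2, 1.1, -103.5]
ft_force: [-0.8, -0.2, -0.0]
finger_gap: 55.4
[-0.79942371 -0.16325127 -0.00126018] [ 526.529604   -200.54372236   25.70415948] [ 175.22221238    1.10331687 -103.47316182]
```

View pics/s10.png

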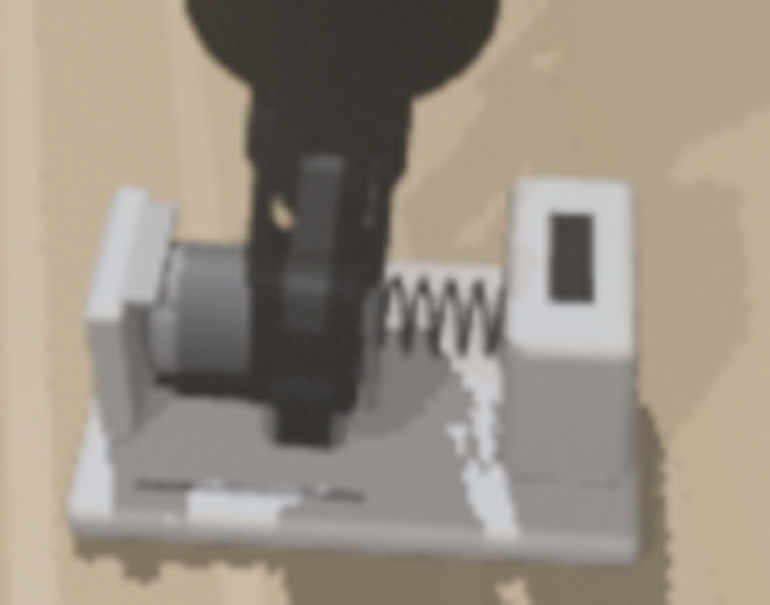

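View pics/w10.png

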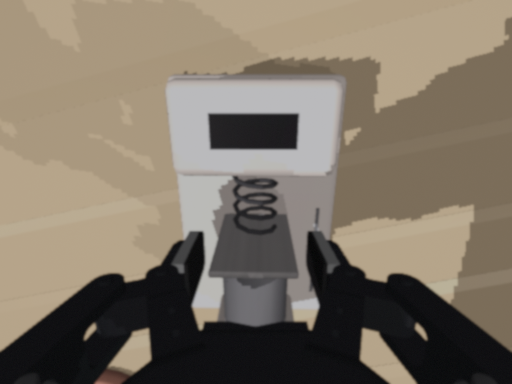

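```bash
python3 -m pendant '[[[0,0.05,-0.3,0],[0,0.08,-0.6,0],[0,0.09,-1,0],[0,0.09,-1,0],[0,0.09,-1,0],[0,0.09,-1,0],[0,0.8,-1,0],[0,0.9,-0.6,0],[0,0.9,-0.2,0],[0,0.6,0,0]]]'; python3 -m pendant '[[[0,0.6,0,0],[0,0.6,0,0],[0,0.3,0,0],[0,0,0,0],[0,0,0,0],[0,0,0,0],[0,0,0,0],[0,0,0,0],[0,0,0,0],[0,0,0,0]]]'
python3 - <<'E'
from h import *
s=sense();p,r=s['tool_pos'],s['tcp_rot'];print(s['ft_force'],p.tolist(),r.tolist())
im=snapshot("side")[:,:,::-1];cv2.imwrite("pics/s11f.png",im);cv2.imwrite("pics/s11.png",cv2.resize(im[240:350,180:320],None,fx=5.5,fy=5.5,interpolation=cv2.INTER_CUBIC))
im=snapshot("wrist")[:,:,::-1];cv2.imwrite("pics/w11.png",im)
im=snapshot("top")[:,:,::-1];cv2.imwrite("pics/t11.png",im)
E
```

```text
time: 15.95
tool_pos: [464.2, -188.7, 180.7]
tcp_rot: [175.4, 1.0, -103.4]
ft_force: [1.1, 1.4, 0.7]
finger_gap: 55.5
time: 16.78
tool_pos: [435.3, -182.4, 191.3]
tcp_rot: [176.0, 0.9, -103.4]
ft_force: [-0.0, -0.5, 0.1]
finger_gap: 55.8
[-0.03656826 -0.53989056  0.05220934] [435.2976261143185, -182.3668964433591, 191.2613214083431] [176.01046827429806, 0.8888899872911481, -103.44253462058593]
```

View pics/s11.png

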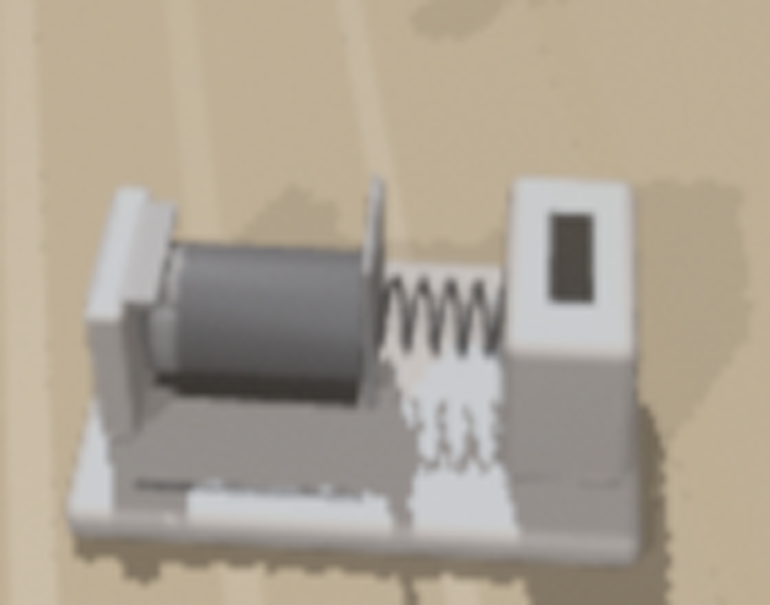

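View pics/w11.png

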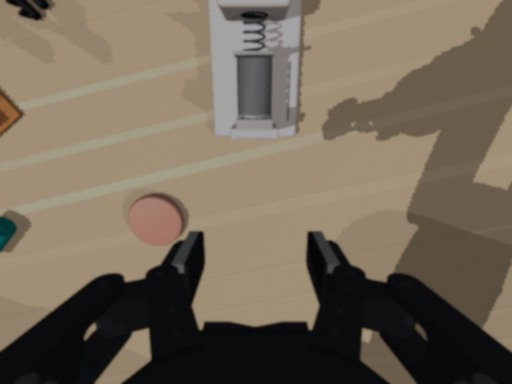

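View pics/t11.png

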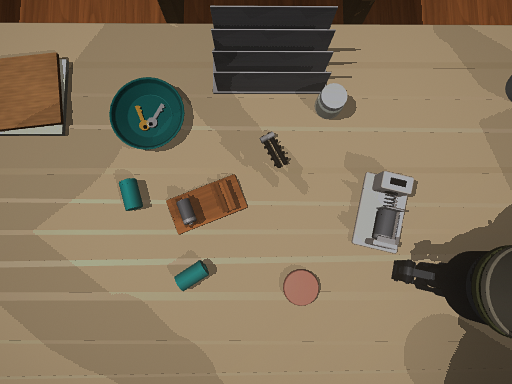

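The cell is level in the bay (side crop, top edge (180,243) to (362,250), parallel to the base) with its nub end under the lip. The jar is at (333,98) and the small cell at (187,210), both unmoved. One numeric check of the seating.

Run:
```python
from h import *
im=cv2.imread("pics/w11.png");cv2.imwrite("pics/w11c.png",cv2.resize(im[0:150,195:320],None,fx=4,fy=4,interpolation=cv2.INTER_CUBIC))
```

```text
(no output)
```

View pics/w11c.png

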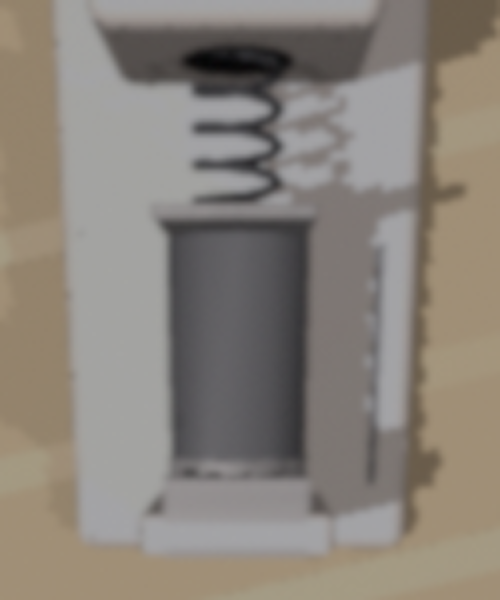

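Run:
```python
from h import *
p=np.array([435.298,-182.367,191.261]);r=[176.0105,.8889,-103.4425]
W=lambda q,z:wray(un(q,(195,0),4),z,p,r)
m=lambda a,b,z:(W(a,z)+W(b,z))/2
l=m((168,478),(307,482),61.5);pl=m((157,217),(313,218),76);f=m((172,226),(305,226),57)
print("lip-plate",np.linalg.norm((l-pl)[:2]),"expect 53")
h=m((97,22),(382,24),66);print("lip-house",np.linalg.norm((l-h)[:2]),"expect 89")
```

```text
lip-plate 53.43007408470779 expect 53
lip-house 89.77144737564485 expect 89
```

Plate is pressed back about 4 mm (53.4 mm measured against 53 expected), so the cell is home. The robot is clear.

```bash
python3 -c "
from bench import *
print(hand_in())"
```

```text
the job is handed in; nothing more can be done
None
```

The larger grey cell is in the charger with its nub under the lip, held by the spring. I handed the job in after about 17 s, with the gripper open and clear.

I gripped the cell, pressed its flat end against the spring plate until it was back about 15 mm, then lowered it behind the lip. I let go, and the spring pushed it home.

**Last checks:**
- **Seating:** the lip-to-plate distance measured 53.4 mm against 53 mm expected with a cell home.
- **Level:** in the side view the cell lies parallel to the charger base.
- **Other objects:** the small cell is still in its groove, and the jar is standing where it was.

**What did not go exactly to plan:** the arm sagged and tilted up to about 5° under the spring load. The cell was still about 4° nub-up when I let go, so the spring rolled the nub down the last bit, not the gripper. The pictures taken afterwards show it level.

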